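Unbox a filter cell and hold it home on the lens tester

TASK

Swing both flaps of the small carton open, past upright, then lift the knurled filter cell out and set it, glass upwards, over the pinned spigot of the lens tester. Turn it until its hidden keyways drop over the pins, then push it fully home against the sprung seat ring. Leave the flaps open and the other things on the bench where they are, and finish while your fingers are still holding the cell pushed home, without letting go.

Things in the scene. Friction and masses are not known exactly. Their poses are not given: they have to be found in the camera images.
- carton: Open cardboard carton, fixed, 178 (its x) by 122 (its y) mm outside, 75 mm high, walls 4 mm; inside, a white foam pad, top 12 mm above the bench. Origin: centre of its underside, on the bench. Its x runs along the two hinged flaps, z up. The end flaps, folded down outside, are only decoration.
- flap_left (a joint): Flap on the carton's +y rim (hinge line 59 mm from the carton's centre, 75 mm up), 174 long, 56 wide, 4 mm thick. Radians: 0 closed flat, reaching to the middle, 1.57 upright, up to 2.7 folded outwards. Starts ajar (0.8 to 1.15), with a gap between the two free edges; pushed outwards from inside with under 2 N, it stays where it is left.
- flap_right (a joint): The same flap on the carton's -y rim, mirrored; same values.
- cell_mid (a point): Centre (half-way up) of the filter cell: loose black knurled ring, 56 mm diameter, 40 mm high, 0.12 to 0.22 kg, standing on the carton's foam pad. z up, glass disc on top. From below: blind bore, 33 mm diameter, 36 mm deep, with four keyways 90 degrees apart, 8 mm wide, 6 mm deep into the bore wall, along its whole depth; hidden from above.
- tester: Lens tester head, fixed to the bench: grey base plate 120 x 120 x 12 mm, aluminium drum 68 mm diameter to 42 mm high, and on its axis a steel spigot, 30 mm diameter up to 72 mm, tapering to 20 mm diameter at its top, 78 mm above the bench. Origin: on the axis, on the bench; z up.
- tester_pins (a point): Point on the spigot's axis level with the tops of its four radial pins, 58 mm above the bench. Pins 5 mm thick, 90 degrees apart, reaching 20.5 mm from the axis; their angle differs every time and is not given by any pose. The cell's underside rides on them until turned in line (within about 4 degrees; at most a quarter turn), then drops freely 6 mm to the seat ring and can be pushed another 6 mm.
- tester_home (a point): Point on the spigot's axis, 46 mm above the bench: where the centre of the cell's underside lies when it is fully home (cell_mid is then 20 mm above it).
- seat (a joint): Sprung brass seat ring, 54 mm diameter, around the spigot below the pins. Metres pushed down: 0 is free (its top 52 mm above the bench), 0.006 is fully home against a hard stop (46 mm). The spring pushes back with 5 N when free to 10 N at the stop, so the cell's weight alone does not press it and it rises again when let go.
- wipes: Bystander, leave alone: block of white wipes 77 x 77 x 45 mm. Origin: centre of its underside.
- squeeze_bottle: Bystander, leave alone: white squeeze bottle, 72 mm diameter, 130 mm high, red cap. Origin: centre of its underside.
- tweezer_pot: Bystander, leave alone: white pot with two tweezer arms, 60 mm diameter, 127 mm high. Origin: centre of its underside.
- gauge_stand: Bystander, leave alone: steel stand with a round foot, 64 mm diameter, 92 mm high. Origin: centre of its underside.
- spare_ring: Bystander, leave alone: smaller smooth black ring, 44 mm diameter, 12 mm high. Origin: centre of its underside.
- lens_jar: Bystander, leave alone: clear jar with black lid, 56 mm diameter, 60 mm high. Origin: centre of its underside.
- weight: Bystander, leave alone: steel block 50 x 35 x 30 mm. Origin: centre of its underside.

How it is judged:
By the outcome, as a careful person would: the job done as asked, in the order asked, and still so for the second after the job is handed in, while the arm keeps its last pose, push and grip.
It also fails if it takes over 58 s, if anything falls off the work surface, if the arm or the gripper's body presses on something with over 40 N, if the wrist force passes 120 N, or if a joint passes its speed limit or range.

ROBOT

A 6-joint arm with a two-finger parallel gripper is mounted at the origin on the work surface. World frame = base frame: x ahead of the robot, y to its left, z up, the work surface at z = 0. Lengths are in mm, angles in rad, forces in N, time in s.
With the tool pointing down it reaches from about 425 to 950 mm from the base axis. Payload 3.5 kg.
Tool frame: the origin (TCP) lies at the very end of the fingers, on their centre line; the grasp point (between the pads) lies 19 mm behind it; z points along the fingers, y is the line along which they close (so a half turn about z gives the same grasp; the last joint's range is limited). The gripper opens to 85 mm and grips with 20 to 120 N. Pads are 22 mm wide; open, the fingers measure 114 mm over their backs; the gripper's body (76 mm by 85 mm) begins 54 mm behind the grasp point. The pads swing forward as they close: fully open they stand 13 mm farther back than shut.
Start: joints at [1.032, 0.286, 1.577, -0, 1.279, -0.15], TCP at [255.841, 624.621, 231.325] pointing down, gripper open.
Joint ranges: [-2.77, 2.77], [-0.9, 2.22], [0.21, 2.48], [-1.53, 4.67], [0.24, 2.81], [-2.84, 2.84]. Speed limits (rad/s): [2.79, 2.79, 3.14, 3.14, 3.14, 3.14].

INTERFACE

Orientations are given as a rotation vector (axis times angle).
In Python, from plant import monitor, snapshot, calibration, r, look_for, masks_of gives the robot as it stands.
- The arm moves only by the tool jog_arm, never from a script. Its argument "motion" is a list of rows, each a list of 5 numbers: the gripper command: -1 is fully open, 1 is shut, values between are in proportion, then the shift along the tool's x, y, z in m, then the turn about the tool's z in degrees. In form: [[gripper, x, y, z, spin], ...]. A call has 1 to 8 rows; each row shifts and turns the commanded pose from where the row before left it, along the tool's axes as they then stand; what a row does not reach is not made up. A row lasts 1/8 s, in which the tool goes at most 62.5 mm and 10.7 degrees, less where a joint would pass 70% of its speed; a pose out of reach is approached as far as the arm can. A call is refused whole if a number of a shift passes 0.0625 or a number of a turn 10.7, either way. A call with a gripper value outside its range is refused whole. The fingers move at their own pace and stop on an object; "newtons" is the grip in N (left out, the last holds). Time passes only in rows, so rows that do not move let the fingers close. It gives the time, the measured TCP pose, the force, the opening and the grip force at its end, in the units of the state.
- monitor.get_obs(): the state, without advancing time (a new reading comes with each control period).
- snapshot(name): name is "scene" or "top" or "wrist"; returns (picture, depth): 384x512x3 uint8, red, green, blue; 384x512 float32, mm along the optical axis (not along the pixel's ray), 0 where there is no reading.
- calibration(name): a dict with "vertical_fov" (degrees; the focal length in pixels is half the picture's height over the tangent of half this angle, whatever the lens; pixels are square), "cx", "cy" (the principal point, pixels), "pose" (4x4, takes a point from camera to world coordinates); the wrist camera has in their place "hand_eye" (4x4, takes a point from camera to tool coordinates, whose origin is the TCP and whose axes are the flange's). Camera axes: x right, y down, z forward; pixel columns grow to the right and rows downward; lengths in mm; the calibration is good to about 2 mm. A picture is of the moment at which its call begins: read the wrist's pose just before it. calibration takes no time and is no camera call.
- r.close_job(): hands the job in; it is judged then, once.
Trained networks look in the newest picture that a camera, given by its name, has taken for a name from the list of things; names that differ only in an ending like _2 or _b are one class to them, and where a whole thing is asked for, a point or a joint stands for the part that bears it (a point fixed in the world has none). Each returns a list of dicts, best first, with "conf" (0 to 1); they miss things now and then, are a little off and sometimes report something else, mostly with a low value. They report only what shows in the picture. A call takes as long as a camera call.
- look_for(query, camera): "bbox" ([left, top, right, bottom] in pixels, round what is visible of it).
- masks_of(query, camera): "pixels" (384x512 bool, what is visible of it) and "bbox" ([left, top, right, bottom] in pixels, round what is visible of it).
The state is a dict: "time": time; "q": joint angles; "joint_velocities": joint speeds; "joint_torque": joint torques, N m; "tool_pos": TCP position; "eef_rot": TCP orientation; "wrist_force": force on the tool from outside, world axes, zero at the start; "ft_torque": the same for the moment, N m; "gripper_width": finger opening in mm; "gripper_force": force on a finger pad.
Only numpy, scipy, OpenCV 4.12 (cv2) and the standard library are available. Lean on these libraries where they do the work, as an engineer would, in place of code of your own. Each camera call takes 0.05 s, during which the arm holds its last target. There are 200 camera calls.

## Working session

There is one attempt and no reset: what is moved stays moved. The work goes in short steps, Python scripts to look and compute and a tool call to move; the robot and the scene stay as the last step left them, time stands still between calls to the robot, and variables do not carry over. Pictures are saved under pics/ and viewed, at most 10 in all, crops included, and the job is handed in when it is done.

Besides the shell and the picture viewer there is one more tool, called after "Emit:" in YAML: its name, and indented under it one key for each argument. jog_arm: Moves the arm, as the interface text tells. Its arguments: {"type":"object","properties":{"motion":{"type":"array","items":{"type":"array","items":{"type":"number"}}},"newtons":{"type":"number"}},"required":["motion"]}

```bash
mkdir -p pics; ls; cat > h.py <<'E'
import numpy as np, cv2
from scipy.spatial.transform import Rotation as R
from plant import monitor, snapshot, calibration, r, look_for, masks_of
def cam(name):
    o=monitor.get_obs(); c=calibration(name); im,d=snapshot(name)
    if 'pose' in c: T=np.array(c['pose'])
    else:
        W=np.eye(4); W[:3,:3]=R.from_rotvec(o['eef_rot']).as_matrix(); W[:3,3]=o['tool_pos']; T=W@np.array(c['hand_eye'])
    f=192/np.tan(np.radians(c['vertical_fov'])/2)
    v,u=np.mgrid[:384,:512]
    P=np.stack([(u-c['cx'])/f*d,(v-c['cy'])/f*d,d,np.ones_like(d)],-1)@T.T
    P=P[...,:3]; P[d==0]=np.nan
    return im,d,P,T,f,c
def save(im,n,s=1): cv2.imwrite('pics/'+n,cv2.resize(im[...,::-1],None,fx=s,fy=s))
E
python3 - <<'E'
from h import *
np.set_printoptions(precision=1,suppress=True)
a=cam('scene');b=cam('top')
save(np.vstack([a[0],b[0]]),'a.png',0.78)
for n,X in(('top',b),('scene',a)):
  print(n, X[3][:3,3], X[4],X[5]['cx'],X[5]['cy'])
  for q in ['carton','flap_left','flap_right','cell_mid','tester','wipes','squeeze_bottle','tweezer_pot','gauge_stand','lens_jar','spare_ring','weight']:
    for m in masks_of(q,n)[:2]:
        if m['conf']<.3: continue
        p=X[2][m['pixels']]; p=p[~np.isnan(p[:,0])]
        print(q,round(m['conf'],2),np.round(m['bbox']),np.nanmedian(p,0),np.nanpercentile(p,2,axis=0),np.nanpercentile(p,98,axis=0))
print(monitor.get_obs())
E
```

```text
pics
top [ 304.8   -0.5 1428.8] 405.6655471714897 262.18370853378684 188.2342059337973
carton 0.98 [183. 180. 231. 236.] [489.1 207.5  68.4] [397.  134.9   6.2] [583.1 270.5 127.5]
flap_left 0.8 [185. 175. 198. 228.] [502.4 251.6 111.3] [420.6 227.6  21.3] [581.  275.1 131.8]
flap_right 0.56 [208. 185. 230. 234.] [481.4 160.  102.4] [402.7 133.2  77.1] [562.9 187.3 124.8]
cell_mid 0.55 [206. 200. 216. 218.] [482.3 207.7  51.5] [453.7 177.7  11.2] [515.3 229.4 123.9]
tester 0.62 [320. 171. 357. 210.] [ 538.2 -243.7   13.8] [ 482.5 -310.1    5.6] [ 604.1 -187.7   76.9]
squeeze_bottle 0.68 [307. 121. 324. 137.] [ 760.  -172.3   57.7] [ 741.4 -197.4   10. ] [ 789.8 -149.7   65.6]
squeeze_bottle 0.55 [252. 114. 274. 142.] [745.6   8.6  74.6] [723.5 -23.3   6. ] [784.4  40.1 131.8]
tweezer_pot 0.66 [127. 246. 145. 264.] [330.9 443.3  26.9] [307.6 425.8  -1.3] [362.  483.6  97.9]
gauge_stand 0.67 [397. 235. 416. 255.] [ 346.  -464.3   17. ] [ 317.6 -498.3    7.9] [ 373.8 -443.2   82.8]
lens_jar 0.5 [205. 199. 212. 216.] [482.4 207.7  51.6] [455.  191.1  46.2] [505.1 222.2  56.8]
lens_jar 0.
[... 1644 characters left out ...]
8]
lens_jar 0.97 [164. 249. 185. 280.] [ 783.1 -171.6   55.9] [ 747.8 -207.5    2.6] [ 796.7 -148.6   63.3]
spare_ring 0.46 [293. 269. 310. 290.] [787.8 155.   10.9] [764.5 135.   -0.6] [805.2 174.9  15. ]
weight 0.52 [235. 203. 250. 220.] [578.8  -2.9  28.7] [552.7 -29.8   2.8] [587.1  22.9  33.8]
{'time': 1.3, 'q': array([ 1. ,  0.3,  1.6,  0. ,  1.3, -0.1]), 'joint_velocities': array([-0., -0., -0., -0., -0., -0.]), 'joint_torque': array([  0. , -40.6, -29.3,  -0. ,   0. ,  -0. ]), 'tool_pos': array([255.8, 624.6, 231.3]), 'eef_rot': array([0.6, 3.1, 0. ]), 'wrist_force': array([-0. , -0.3,  0.4]), 'ft_torque': array([0., 0., 0.]), 'gripper_force': 0.0, 'gripper_width': 85.57905643689175}
```

View image.

View pics/a.png

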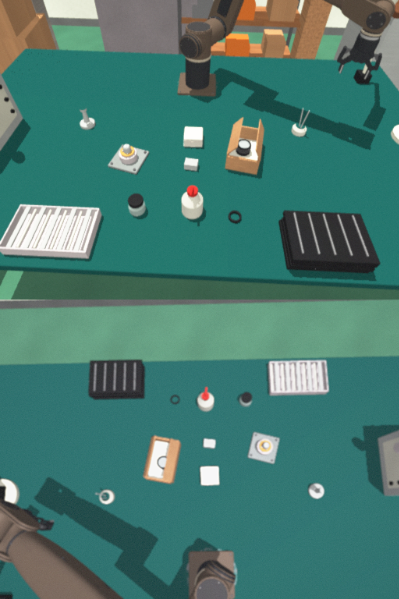

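```bash
python3 - <<'E'
from h import *
np.set_printoptions(precision=3,suppress=True)
o=monitor.get_obs();print(R.from_rotvec(o['eef_rot']).as_matrix(),o['q'])
E
```

```text
[[-0.925  0.379  0.   ]
 [ 0.379  0.925  0.   ]
 [ 0.     0.    -1.   ]] [ 1.032  0.286  1.577  0.     1.279 -0.15 ]
```

Picture: carton at top-view (162,458) px with ajar flaps and the dark cell inside, tester at (264,447), weight and wipes between at (209,443)/(209,476). Going above the carton with fingers shut.

Emit:
jog_arm:
  motion:
    - [1,-0.047,-0.0376,-0.01,0]
    - [1,-0.047,-0.0376,-0.01,0]
    - [1,-0.047,-0.0376,-0.01,0]
    - [1,-0.047,-0.0376,-0.01,0]
    - [1,-0.047,-0.0376,0,0]
    - [1,-0.047,-0.0376,0,0]
    - [1,-0.047,-0.0376,0,0]
    - [1,-0.047,-0.0376,0,0]
  newtons: 60

```text
time: 2.3
tool_pos: [490.5, 202.0, 271.7]
eef_rot: [0.607, 3.081, 0.001]
wrist_force: [0.8, 1.1, 0.1]
gripper_width: 0.3
gripper_force: 0.0
```

Emit:
jog_arm:
  motion:
    - [1,0,0,0,10.5]
    - [1,0,0,0,10.5]
    - [1,0,0,0,10.5]
    - [1,0,0,0,10.5]
    - [1,0,0,0,0]

```text
time: 2.92
tool_pos: [489.8, 203.7, 271.4]
eef_rot: [1.668, 2.662, 0.0]
wrist_force: [-0.4, 0.4, 0.2]
gripper_width: 0.2
gripper_force: 0.0
```

```bash
python3 - <<'E'
from h import *
np.set_printoptions(precision=2,suppress=True)
o=monitor.get_obs();print(o['tool_pos'],R.from_rotvec(o['eef_rot']).as_matrix(),o['q'],o['time'])
X=cam('wrist');save(X[0],'b.png',1.2)
np.savez('w1.npz',P=X[2],im=X[0])
for q in ['carton','flap_left','flap_right','cell_mid']:
    for m in masks_of(q,'wrist')[:2]:
        p=X[2][m['pixels']]; p=p[~np.isnan(p[:,0])]
        if len(p): print(q,round(m['conf'],2),np.round(m['bbox']),np.median(p,0),np.percentile(p,2,axis=0),np.percentile(p,98,axis=0))
E
```

```text
[489.76 203.69 271.45] [[-0.44  0.9   0.  ]
 [ 0.9   0.44  0.  ]
 [-0.    0.   -1.  ]] [ 0.2  -0.07  1.89 -0.    1.32 -0.25] 2.925
carton 0.56 [162.  69. 357. 252.] [490.65 203.61  74.81] [399.6  143.25  10.8 ] [578.64 273.45 127.43]
flap_left 0.56 [205.  70. 361. 203.] [492.63 254.68 108.61] [416.14 230.48  22.68] [581.7  278.74 128.13]
flap_right 0.7 [162.  70. 356. 251.] [490.53 203.61  74.64] [399.6  143.88  10.81] [578.62 273.05 127.43]
flap_right 0.67 [164. 144. 311. 251.] [474.87 166.67 110.18] [399.97 139.22  79.55] [563.47 192.02 123.99]
```

View pics/b.png

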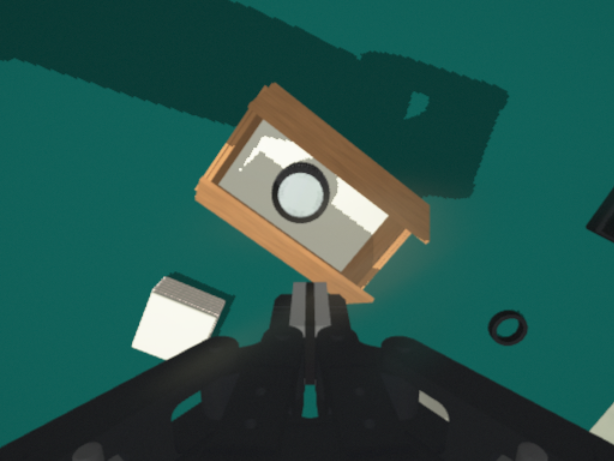

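The wrist view shows the carton with both flaps ajar, wide gap, the cell with its glass at ~(300,193)/1.2 px, left of centre; nothing else near. Measuring from the cloud.

```bash
python3 - <<'E'
from h import *
np.set_printoptions(precision=2,suppress=True)
D=np.load('w1.npz');P=D['P'];v,u=np.mgrid[:384,:512]
g=(abs(u-250)<26)&(abs(v-161)<28)&(P[...,2]>44)&(P[...,2]<60)
m=g.astype(np.uint8); n,l,s,c=cv2.connectedComponentsWithStats(m); k=1+s[1:,4].argmax()
p=P[l==k]; print('cell',len(p),np.median(p[:,2]),cv2.minEnclosingCircle(p[:,:2].astype(np.float32)),p.mean(0))
q=P.reshape(-1,3); q=q[(q[:,2]>78)&(q[:,2]<140)&(abs(q[:,0]-490)<120)&(abs(q[:,1]-204)<100)]
for s in(1,-1):
    # side of line through centre
    n=np.array([.215,.977]); t=(q[:,:2]-[490,204])@n*s; w=q[(t>8)]
    w=w[abs(w[:,2]-100)<32]
    c=np.median(w,0); U,S,V=np.linalg.svd(w-w.mean(0),full_matrices=False); N=V[2]*np.sign(V[2][2]); 
    h=N[:2]/np.linalg.norm(N[:2]); print(len(w),w.mean(0),'N',N,S,'ang',np.arctan2(np.linalg.norm(N[:2]),N[2]),'az',np.degrees(np.arctan2(h[1],h[0])),'ztop',np.percentile(w[:,2],99))
    e=w[w[:,2]>np.percentile(w[:,2],90)]; print('edge',e.mean(0),(e.mean(0)[:2]-[490,204])@n)
    lo=w[w[:,2]<84]; print('hinge',len(lo),lo.mean(0))
E
```

```text
cell 1854 51.62225587416549 ((478.55462646484375, 202.89273071289062), 28.964229583740234) [478.37 203.47  51.53]
5074 [495.4  254.23 108.  ] N [0.18 0.89 0.43] [3580.28 1217.96   58.29] ang 1.1266522664153988 az 78.71162543455465 ztop 128.42838370922772
edge [489.98 245.44 127.72] 40.48475209051798
hinge 435 [498.45 266.28  81.14]
3081 [476.32 166.88 107.54] N [-0.16 -0.79  0.59] [2748.39  954.27   49.52] ang 0.9378110648930074 az -101.24346512028559 ztop 124.21818182031289
edge [478.9  177.99 123.54] -27.802581872680953
hinge 224 [459.67 151.04  81.12]
```

Emit:
jog_arm:
  motion:
    - [1,0,0,0.03,9.3]
    - [1,0,0,0.03,9.3]
    - [1,0,0,0.03,9.3]
    - [1,0,0,0.03,9.4]
    - [1,0,0,0.03,0]
    - [1,0,0,0.026,0]
    - [1,0,0,0,0]

```text
time: 4.05
tool_pos: [487.9, 203.3, 93.0]
eef_rot: [-2.431, -1.985, 0.008]
wrist_force: [0.1, 0.5, 0.1]
gripper_width: -0.1
gripper_force: 0.0
```

Emit:
jog_arm:
  motion:
    - [1,0.015,0,0,0]
    - [1,0.012,0,0,0]
    - [1,0.012,0,0,0]
    - [1,0.012,0,0,0]
    - [1,0.012,0,0,0]
    - [1,0,0,0,0]

```text
time: 4.8
tool_pos: [502.4, 266.5, 95.2]
eef_rot: [-2.433, -1.987, -0.001]
wrist_force: [0.5, 0.1, -0.3]
gripper_width: 0.2
gripper_force: 0.0
```

Emit:
jog_arm:
  motion:
    - [1,-0.03,0,0,0]
    - [1,-0.033,0,0,0]
    - [1,-0.012,0,0,0]
    - [1,-0.012,0,0,0]
    - [1,-0.012,0,0,0]
    - [1,-0.012,0,0,0]
    - [1,-0.012,0,0,0]
    - [1,0,0,0,0]

```text
time: 5.8
tool_pos: [477.4, 144.1, 95.1]
eef_rot: [2.435, 1.985, -0.001]
wrist_force: [0.5, -0.0, -0.8]
gripper_width: -0.4
gripper_force: 0.0
```

Emit:
jog_arm:
  motion:
    - [1,0.03,0,0,0]
    - [1,0.0,0,-0.06,0]
    - [0,-0.01,0,-0.06,0]
    - [-1,-0.02,0,-0.05,0]
    - [-1,0,0,0,0]

```text
time: 6.42
tool_pos: [480.2, 144.5, 271.1]
eef_rot: [2.43, 1.981, 0.013]
wrist_force: [-0.7, 0.0, -0.3]
gripper_width: 54.5
gripper_force: 0.0
```

```bash
cat > m.py <<'E'
from h import *
np.set_printoptions(precision=2,suppress=True)
o=monitor.get_obs();print(o['tool_pos'],R.from_rotvec(o['eef_rot']).as_matrix(),o['q'],o['time'])
X=cam('wrist');save(X[0],'c.png',1.2);P=X[2]
q=P.reshape(-1,3); q=q[(abs(q[:,0]-490)<130)&(abs(q[:,1]-204)<130)]
n=np.array([.196,.981]); t=(q[:,:2]-[490,205.7])@n; z=q[:,2]
for s in(1,-1):
    w=q[(t*s>58)&(z>78)&(z<140)]; 
    if len(w)<50: print('few',len(w)); continue
    U,S,V=np.linalg.svd(w-w.mean(0),full_matrices=False); N=V[2]; N=N*np.sign(N[:2]@n*s)
    print(s,len(w),w.mean(0),'ang',np.arctan2(np.linalg.norm(N[:2]),N[2]),'az',np.degrees(np.arctan2(N[1],N[0])),'ztop',np.percentile(w[:,2],99))
c=P[(P[...,2]>44)&(P[...,2]<60)&(np.hypot(P[...,0]-478.5,P[...,1]-203)<45)]
print(len(c),cv2.minEnclosingCircle(c[:,:2].astype(np.float32)),c.mean(0))
E
python3 m.py
```

```text
[480.16 144.45 271.11] [[ 0.2   0.98  0.01]
 [ 0.98 -0.2   0.  ]
 [ 0.    0.01 -1.  ]] [ 0.09 -0.14  1.96 -0.    1.32  0.29] 6.425
1 9243 [504.57 281.22 102.99] ang 2.1287988968430223 az 78.76530491437552 ztop 123.19122637489322
-1 6927 [474.84 130.32 102.02] ang 2.1854568653437765 az -101.29807969136844 ztop 121.5875586651606
2055 ((478.97021484375, 202.8744659423828), 28.967708587646484) [479.08 203.5   51.58]
```

View pics/c.png

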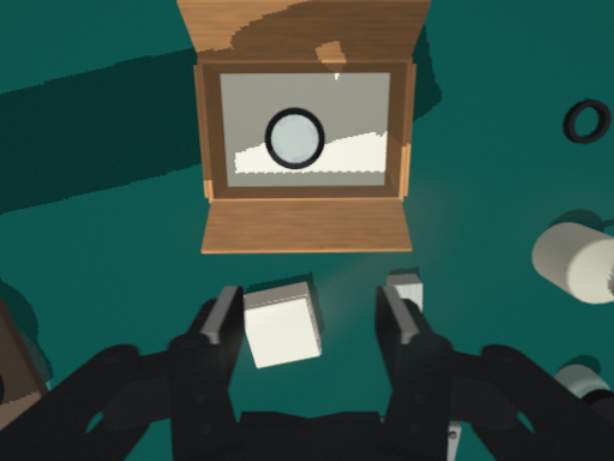

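Both flaps stand outward (~2.13, 2.19 rad); cell at (295,138)/1.2 px, world (479,203), undisturbed. Grasping.

Emit:
jog_arm:
  motion:
    - [-1,0.03,-0.0056,0,0]
    - [-1,0.0275,-0.005,0,0]
    - [-1,0,0,0.05,0]
    - [-1,0,0,0.05,0]
    - [-1,0,0,0.05,0]
    - [-1,0,0,0.04,0]
    - [-1,0,0,0.02,0]
    - [-1,0,0,0,0]

```text
time: 7.48
tool_pos: [475.5, 202.9, 51.4]
eef_rot: [-2.431, -1.984, 0.012]
wrist_force: [0.8, -0.6, -0.4]
gripper_width: 85.4
gripper_force: 0.0
```

```bash
sed -i "s/'c.png'/'d.png'/;s/<45/<40/" m.py; python3 m.py
```

```text
[475.46 202.91  51.41] [[ 0.2   0.98 -0.01]
 [ 0.98 -0.2  -0.  ]
 [-0.   -0.01 -1.  ]] [ 0.21  0.17  2.08 -0.    0.9   0.41] 7.475
1 59380 [492.49 283.82 103.57] ang 2.126638970368941 az 78.76948189496133 ztop 120.6318245807995
few 32
9586 ((479.5238952636719, 203.38601684570312), 29.165481567382812) [479.76 204.86  51.5 ]
```

View pics/d.png

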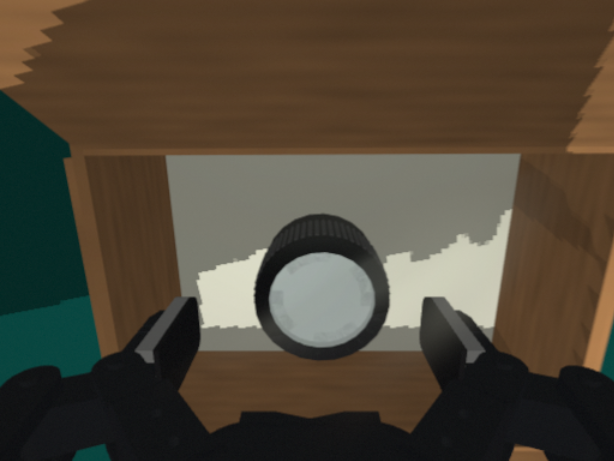

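Fingers straddle the cell (ring centre ~(321,285)/1.2 px), clear of walls; lowering and gripping.

Emit:
jog_arm:
  motion:
    - [-1,0,0.003,0.02,0]
    - [-1,0,0,0.018,0]
    - [-1,0,0,0,0]
    - [1,0,0,0,0]
    - [1,0,0,0,0]
    - [1,0,0,0,0]
    - [1,0,0,0,0]
  newtons: 80

```text
time: 8.4
tool_pos: [483.0, 203.1, 18.7]
eef_rot: [2.433, 1.985, 0.004]
wrist_force: [-1.0, -0.1, 5.0]
gripper_width: 54.7
gripper_force: 84.9
```

Emit:
jog_arm:
  motion:
    - [1,0,0,-0.02,0]
    - [1,0,0,-0.05,0]
    - [1,0,0,-0.06,0]
    - [1,0,0,-0.06,0]
    - [1,0,0,-0.02,0]
    - [1,0,0,0,0]

```text
time: 9.15
tool_pos: [482.4, 202.9, 228.8]
eef_rot: [2.433, 1.985, 0.005]
wrist_force: [-0.9, 0.2, -2.6]
gripper_width: 54.4
gripper_force: 85.0
```

```bash
python3 - <<'E'
from h import *
np.set_printoptions(precision=2,suppress=True)
o=monitor.get_obs();print(o['tool_pos'],o['eef_rot'],o['q'],o['gripper_width'],o['wrist_force'])
for n in('top','scene'):
    P=cam(n)[2]
    for lo,hi in((66,85),(34,85)):
        p=P[(P[...,2]>lo)&(P[...,2]<hi)&(np.hypot(P[...,0]-542,P[...,1]+248)<60)]
        if len(p): print(n,len(p),p.mean(0),cv2.minEnclosingCircle(p[:,:2].astype(np.float32)))
    p=P[(P[...,2]>3)&(P[...,2]<90)&(np.hypot(P[...,0]-542,P[...,1]+248)<100)]
    print(cv2.minAreaRect(p[:,:2].astype(np.float32)))
E
```

```text
[482.41 202.95 228.82] [2.43 1.99 0.  ] [ 0.2  -0.05  1.95 -0.    1.24  0.41] 54.36382206003983 [-0.87  0.16 -2.61]
top 64 [ 542.73 -248.41   75.96] ((543.5899047851562, -249.3514404296875), 14.760639190673828)
top 302 [ 541.13 -247.05   53.37] ((543.512939453125, -249.4561309814453), 34.22542953491211)
((541.890869140625, -248.75296020507812), (196.4257354736328, 192.80409240722656), 68.18632507324219)
scene 73 [ 550.57 -245.96   75.55] ((548.7876586914062, -245.7046661376953), 15.099455833435059)
scene 359 [ 556.76 -243.68   53.52] ((547.5140991210938, -246.5922088623047), 33.737091064453125)
((546.6989135742188, -247.3115997314453), (187.8975372314453, 185.22344970703125), 51.80120849609375)
```

Emit:
jog_arm:
  motion:
    - [1,-0.03,0.0086,-0.01,0]
    - [1,-0.058,0.0166,0,0]
    - [1,-0.058,0.0166,0,0]
    - [1,-0.058,0.0166,0,0]
    - [1,-0.058,0.0166,0,0]
    - [1,-0.058,0.0166,0,0]
    - [1,-0.058,0.0166,0,0]
    - [1,-0.058,0.0166,0,0]

```text
time: 10.25
tool_pos: [515.3, -250.6, 233.9]
eef_rot: [-2.431, -1.982, 0.002]
wrist_force: [0.1, 0.1, -1.8]
gripper_width: 54.3
gripper_force: 84.9
```

Emit:
jog_arm:
  motion:
    - [1,-0.055,0.016,0,0]
    - [1,-0.028,0.008,0,0]
    - [1,0,0,0,0]
    - [1,0,0,0,0]
    - [1,0,0,0,0]

```text
time: 10.88
tool_pos: [523.3, -334.0, 236.4]
eef_rot: [-2.431, -1.987, 0.0]
wrist_force: [-0.2, -0.6, -2.0]
gripper_width: 54.7
gripper_force: 84.9
```

```bash
cat > t.py <<'E'
from h import *
import sys
np.set_printoptions(precision=2,suppress=True)
o=monitor.get_obs();print(o['tool_pos'],R.from_rotvec(o['eef_rot']).as_matrix(),o['q'],o['gripper_width'],o['wrist_force'])
X=cam('wrist');P=X[2];save(X[0],sys.argv[1],1.2)
np.savez('w2.npz',P=P,im=X[0])
for lo,hi in((74,82),(66,85),(38,46),(48,60)):
    p=P[(P[...,2]>lo)&(P[...,2]<hi)&(np.hypot(P[...,0]-545,P[...,1]+247.5)<55)]
    if len(p)>5: print(lo,hi,len(p),p.mean(0),cv2.minEnclosingCircle(p[:,:2].astype(np.float32)))
E
python3 t.py e.png
```

```text
[ 523.3  -334.    236.39] [[ 0.2   0.98 -0.  ]
 [ 0.98 -0.2   0.  ]
 [ 0.   -0.   -1.  ]] [-0.73  0.17  1.71  0.    1.27 -0.53] 54.69912976612303 [-0.15 -0.64 -1.97]
74 82 702 [ 542.65 -247.23   77.44] ((542.443359375, -247.5767059326172), 14.50098705291748)
66 85 841 [ 542.63 -247.41   76.7 ] ((542.7833862304688, -247.4271240234375), 14.875792503356934)
38 46 1132 [ 542.4  -247.46   42.15] ((542.6817626953125, -247.2105255126953), 33.88450241088867)
48 60 1634 [ 542.62 -247.12   52.6 ] ((542.7993774414062, -247.1812286376953), 27.018091201782227)
```

View pics/e.png

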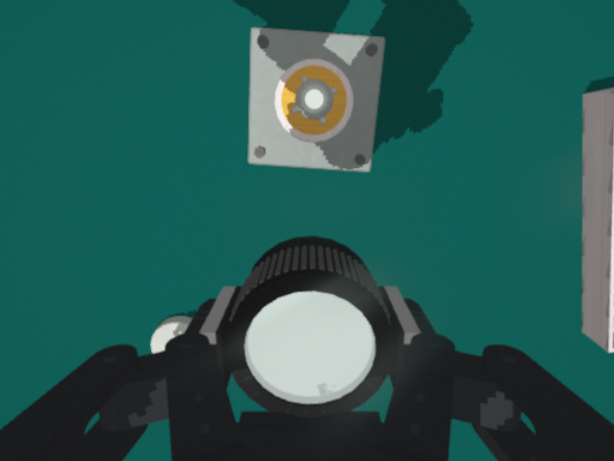

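Picture: tester at (315,98)/1.2 px, spigot, brass ring and pins clear; cell held with glass up at (310,348). Now the cell's offset in the grip.

```bash
python3 - <<'E'
from h import *
np.set_printoptions(precision=2,suppress=True)
P=np.load('w2.npz')['P'];im=np.load('w2.npz')['im'];v,u=np.mgrid[:384,:512]
t=np.array([523.3,-334.0])
q=P[(np.hypot(P[...,0]-t[0],P[...,1]-t[1])<45)&(P[...,2]>230)]
print(np.histogram(q[:,2],20))
for m in masks_of('cell_mid','wrist')[:1]: 
    p=P[m['pixels']];print(m['conf'],m['bbox'],np.nanmedian(p,0))
g=(im.min(2)>175)&(v>225)&(abs(u-258)<75)
n,l,s,c=cv2.connectedComponentsWithStats(g.astype(np.uint8));k=1+s[1:,4].argmax()
p=P[l==k];p=p[~np.isnan(p[:,0])];p=p[abs(p[:,2]-np.median(p[:,2]))<3]
print(s[k],np.median(p,0),cv2.minEnclosingCircle(p[:,:2].astype(np.float32)))
U,S,V=np.linalg.svd(p-p.mean(0),full_matrices=False);print('normal',V[2])
E
```

```text
(array([  263,   266,   258,   575,   695,   777,  1015, 13924,   860,
         831,   528,  1024,  2396,   360,   395,  1872,  2978,  3844,
        2500,  1099]), array([230.04, 235.14, 240.25, 245.35, 250.46, 255.57, 260.67, 265.78,
       270.89, 275.99, 281.1 , 286.21, 291.31, 296.42, 301.53, 306.63,
       311.74, 316.84, 321.95, 327.06, 332.16]))
0.6 [190.8, 196.2, 330.0, 346.1] [ 523.73 -327.85  269.14]
[ 206  243  105   88 7218] [ 522.77 -332.7   269.02] ((522.6561279296875, -334.0008544921875), 21.37227439880371)
normal [ 0. -0.  1.]
```

Emit:
jog_arm:
  motion:
    - [1,0.05,0.0026,0,0]
    - [1,0.039,0,0,0]
    - [1,0,0,0.05,0]
    - [1,0,0,0.05,0]
    - [1,0,0,0.035,0]
    - [1,0,0,0,0]
    - [1,0,0,0,0]
    - [1,0,0,0,0]

```text
time: 11.98
tool_pos: [545.4, -249.8, 105.2]
eef_rot: [2.43, 1.983, 0.002]
wrist_force: [-0.0, 0.5, -1.0]
gripper_width: 54.5
gripper_force: 84.9
```

```bash
python3 t.py f.png; python3 -c "
from h import *
P=np.load('w2.npz')['P'];im=np.load('w2.npz')['im'];v,u=np.mgrid[:384,:512]
g=(im.min(2)>150)&(v>225)&(abs(u-258)<75)
n,l,s,c=cv2.connectedComponentsWithStats(g.astype(np.uint8));k=1+s[1:,4].argmax()
p=P[l==k];p=p[abs(p[:,2]-np.nanmedian(p[:,2]))<3]
print(s[k],np.median(p,0),cv2.minEnclosingCircle(p[:,:2].astype(np.float32)))"
```

```text
[ 545.43 -249.75  105.24] [[ 0.2   0.98  0.  ]
 [ 0.98 -0.2  -0.  ]
 [-0.    0.   -1.  ]] [-0.6   0.25  1.86  0.    1.02 -0.4 ] 54.457926690217455 [-0.04  0.53 -0.97]
38 46 1665 [ 546.41 -228.67   42.13] ((543.094970703125, -246.64532470703125), 33.66996765136719)
48 60 1742 [ 544.95 -231.67   52.69] ((542.92822265625, -246.18771362304688), 26.7924861907959)
[ 204  243  108   93 7925] [ 544.54048776 -249.56956457  137.86258994] ((543.986328125, -250.694091796875), 22.347387313842773)
```

View pics/f.png

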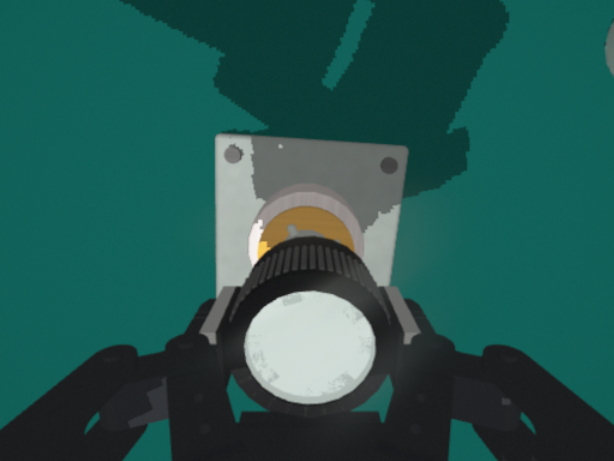

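Cell above the spigot, about 3 mm off; correct and lower.

Emit:
jog_arm:
  motion:
    - [1,0.0022,-0.0025,0.005,0]
    - [1,0,0,0.006,0]
    - [1,0,0,0,0]
    - [1,0,0,0,0]

```text
time: 12.52
tool_pos: [541.8, -246.1, 91.1]
eef_rot: [-2.434, -1.986, 0.0]
wrist_force: [0.0, -0.1, -2.0]
gripper_width: 54.5
gripper_force: 84.9
```

Emit:
jog_arm:
  motion:
    - [1,-0.0006,0.0012,0,0]
    - [1,0,0,0.005,0]
    - [1,0,0,0.005,0]
    - [1,0,0,0.005,0]
    - [1,0,0,0,0]
    - [1,0,0,0,0]

```text
time: 13.28
tool_pos: [542.8, -246.9, 76.3]
eef_rot: [-2.434, -1.986, 0.0]
wrist_force: [0.8, 0.1, -1.4]
gripper_width: 54.6
gripper_force: 84.9
```

Emit:
jog_arm:
  motion:
    - [1,0,0,0.004,0]
    - [1,0,0,0.004,0]
    - [1,0,0,0.003,0]
    - [1,0,0,0.001,0]
    - [1,0,0,0,0]

```text
time: 13.9
tool_pos: [542.9, -247.0, 64.6]
eef_rot: [2.434, 1.986, -0.0]
wrist_force: [-1.3, -0.3, 0.3]
gripper_width: 54.5
gripper_force: 85.3
```

Emit:
jog_arm:
  motion:
    - [1,0,0,0.001,0]
    - [1,0,0,0.001,0]
    - [1,0,0,0,0]

```text
time: 14.28
tool_pos: [543.1, -247.1, 64.3]
eef_rot: [-2.434, -1.986, 0.001]
wrist_force: [-5.3, 2.2, 8.5]
gripper_width: 54.6
gripper_force: 86.1
```

Emit:
jog_arm:
  motion:
    - [1,0,0,0,3]
    - [1,0,0,0,3]
    - [1,0,0,0,3]
    - [1,0,0,0,3]
    - [1,0,0,0,3]
    - [1,0,0,0,3]
    - [1,0,0,0,3]
    - [1,0,0,0,0]

```text
time: 15.28
tool_pos: [544.2, -248.3, 64.4]
eef_rot: [2.752, 1.507, 0.002]
wrist_force: [-1.4, -1.2, 5.7]
gripper_width: 54.4
gripper_force: 85.7
```

Emit:
jog_arm:
  motion:
    - [1,0,0,0.0003,3]
    - [1,0,0,0,3]
    - [1,0,0,0,3]
    - [1,0,0,0,3]
    - [1,0,0,0,3]
    - [1,0,0,0,3]
    - [1,0,0,0,3]
    - [1,0,0,0,0]

```text
time: 16.27
tool_pos: [543.3, -247.0, 61.9]
eef_rot: [2.983, 0.982, 0.002]
wrist_force: [1.0, 1.2, -2.2]
gripper_width: 54.6
gripper_force: 85.0
```

Dropped past the pins. Pushing down.

Emit:
jog_arm:
  motion:
    - [1,0,0,0.002,0]
    - [1,0,0,0.002,0]
    - [1,0,0,0.002,0]
    - [1,0,0,0.002,0]
    - [1,0,0,0,0]

```text
time: 16.9
tool_pos: [543.4, -247.2, 54.9]
eef_rot: [2.984, 0.982, 0.001]
wrist_force: [-0.1, 1.9, 5.3]
gripper_width: 54.5
gripper_force: 85.6
```

Emit:
jog_arm:
  motion:
    - [1,0,0,0.001,0]
    - [1,0,0,0.001,0]
    - [1,0,0,0.001,0]
    - [1,0,0,0.001,0]
    - [1,0,0,0,0]
    - [1,0,0,0,0]

```text
time: 17.65
tool_pos: [543.5, -247.2, 52.7]
eef_rot: [2.984, 0.982, 0.0]
wrist_force: [-2.9, 3.3, 13.2]
gripper_width: 54.1
gripper_force: 86.6
```

Emit:
jog_arm:
  motion:
    - [1,0,0,0.001,0]
    - [1,0,0,0.001,0]
    - [1,0,0,0,0]
    - [1,0,0,0,0]

```text
time: 18.15
tool_pos: [543.6, -247.3, 52.6]
eef_rot: [-2.984, -0.982, 0.001]
wrist_force: [-7.3, 5.9, 22.0]
gripper_width: 54.5
gripper_force: 87.5
```

```bash
python3 - <<'E'
from h import *
np.set_printoptions(precision=2,suppress=True)
o=monitor.get_obs();print(o['tool_pos'],o['wrist_force'],o['gripper_width'],o['time'])
X=cam('wrist');P=X[2];save(X[0],'g.png',1.2);im=X[0];v,u=np.mgrid[:384,:512]
g=(im.min(2)>150)&(v>225)&(abs(u-258)<75)
n,l,s,c=cv2.connectedComponentsWithStats(g.astype(np.uint8));k=1+s[1:,4].argmax()
p=P[l==k];p=p[abs(p[:,2]-np.nanmedian(p[:,2]))<3]
print(s[k],np.median(p,0))
P=cam('top')[2];n=np.array([.196,.981]);q=P.reshape(-1,3);q=q[(abs(q[:,0]-490)<130)&(abs(q[:,1]-204)<130)]
t=(q[:,:2]-[490,205.7])@n
for s in(1,-1):
    w=q[(t*s>56)&(q[:,2]>80)&(q[:,2]<140)];print(len(w),w.mean(0))
E
```

```text
[ 543.6  -247.26   52.61] [-7.27  5.89 22.03] 54.54985588303353 18.15
[ 204  243  108   94 7963] [ 542.76 -247.08   85.34]
619 [505.8  279.32 103.43]
427 [475.63 126.96 103.75]
```

View pics/g.png

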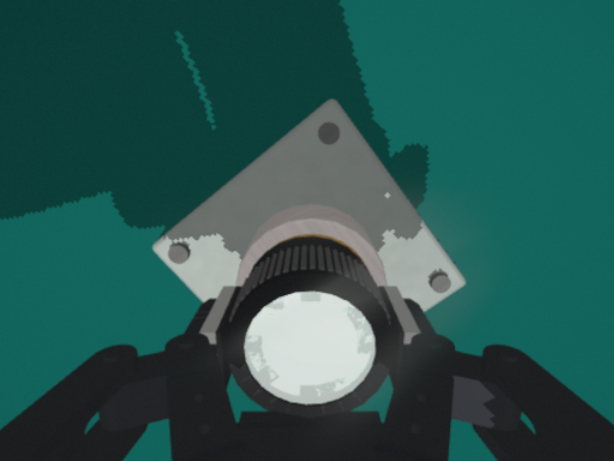

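The cell is seated level on the drum (glass at ~(310,348) px, z 85 mm; 86 mm expected for home). It no longer moves under extra push, it hasn't slipped in the grip, and both flaps are still open.

```bash
python3 -c "
from plant import r
print(r.close_job())"
```

```text
the job is handed in; nothing more can be done
None
```

The job is handed in at about 18 s: both flaps are open past upright, and the filter cell is keyed over the pins and held fully home with about 22 N at the wrist, still gripped.

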